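# Free the tube rack from the shaker and hold it up level for inspection

## Task

The blue rack of tubes on the white shaker is locked in by a steel hold-down bar with a black knob: swing the bar aside, at least two thirds of the way to its stop, while the rack still sits in its tray. Then lift the rack out, keeping it level, and hold it level and still directly above its tray, about 10 cm up, with all five tubes standing in it, so that I can look for sediment. Finish while still holding it there, and leave the other things on the bench where they are.

Things in the scene. Friction and masses are not known exactly. Their poses are not given: they have to be found in the camera images.
- shaker: white benchtop tube shaker, fixed, 222 mm long (its x) x 126 mm wide (its y); platform top 72 mm above the bench. Origin: centre of its underside; x points along its length, away from the end with dial and switch; z up. The rack sits on the platform in a tray: a 135 x 49 mm pocket, long side along x, with lips 4 mm thick and 14 mm high.
- tray (a point): centre of the tray's floor (top of the platform), axes as the shaker's. The seated rack's underside is at this level.
- hold_bar (a joint): angle (rad) of the steel hold-down bar, whose rubber underside lies 4 mm above the tube caps and locks the rack in. Upright pivot at the shaker's far (+x) end. 0: straight over the rack, free end towards the robot. Grows as the free end swings level to the shaker's -y side (robot's right), stop at 1.75. Starts at 0 to 0.12; light friction, stays where left.
- bar_pivot (a point): the bar's pivot axis, at the middle of the bar's thickness, 96 mm from the tray centre along the shaker's +x and 86 mm above the tray floor.
- bar_knob (a point): centre of the upright black knob on the bar's free end, 181 mm from the pivot axis; x axis points along the bar to the pivot. Knob 18 mm across, 30 mm high (15 mm either way of this point), on the 6 mm thick bar. The bar is 14 mm wide here (24 mm from 26 mm beside the knob's axis on), a 12 mm post under it: fingers can reach down on either side of the bar.
- rack_centre (a point): centre of the blue rack: 44 mm wide (x), 130 mm long (y), 50 mm high; z up, underside 25 mm below. Seated, its yaw is the shaker's plus a quarter turn. Open sides; take it across the 44 mm, half-way along, on the 3 mm thick top frame 45 to 48 mm above the underside. 0.08 to 0.15 kg; caps of its five loose 12 g tubes stand 75 mm above the underside; tubes stay within its width.
- tube_a_centre (a point): centre (half-way up) of a capped tube, 16 mm across, 72 mm high, that stands loosely in a cell of the rack; 14 mm above the rack's centre while it stands in its place.
- tube_b_centre (a point): centre (half-way up) of a capped tube, 16 mm across, 72 mm high, that stands loosely in a cell of the rack; 14 mm above the rack's centre while it stands in its place.
- tube_c_centre (a point): centre (half-way up) of a capped tube, 16 mm across, 72 mm high, that stands loosely in a cell of the rack; 14 mm above the rack's centre while it stands in its place.
- tube_d_centre (a point): centre (half-way up) of a capped tube, 16 mm across, 72 mm high, that stands loosely in a cell of the rack; 14 mm above the rack's centre while it stands in its place.
- tube_e_centre (a point): centre (half-way up) of a capped tube, 16 mm across, 72 mm high, that stands loosely in a cell of the rack; 14 mm above the rack's centre while it stands in its place.
- timer_centre (a point): white countdown timer with three buttons, 62 x 62 x 18 mm, lying flat; its centre. A bystander, to be left alone.
- vial_red_centre (a point): white vial with red cap, 27 mm across, 51 mm high; its centre. A bystander, to be left alone.
- vial_white_centre (a point): all-white vial, 27 mm across, 51 mm high; its centre. A bystander, to be left alone.
- beaker_centre (a point): clear sample beaker with green leaves in it, 50 x 55 x 62 mm; its centre. A bystander, to be left alone.
- tape_centre (a point): roll of yellow tape lying flat, 72 mm across, 18 mm high; its centre. A bystander, to be left alone.
- marker_centre (a point): white marker pen with red cap lying flat, 135 mm long, 16 mm thick; its centre. A bystander, to be left alone.

How it is judged (in metres and radians):
On the way, in this order (a step that is already met when the one before it is completed fails the run):
1. the hold-down bar is swung aside (past 1.15 rad) while the rack still sits in its tray (value of joint hold_bar above 1.15 rad and z of rack_centre in the frame of tray below 0.032 m and horizontal distance between rack_centre and tray below 0.006 m), for 0.2 s.
2. the rack is raised level above the tray (value of joint hold_bar above 1.15 rad and z of rack_centre in the frame of tray between 0.085 and 0.185 m and horizontal distance between rack_centre and tray below 0.06 m and angle between rack_centre's own z axis and vertical below 0.1 rad), for 0.2 s.
At the end, for the whole second after the job is handed in: Held by the fingers, off the shaker: rack underside 60 to 160 mm above the tray floor, within 60 mm of the tray centre seen from above, tilt under 0.1 rad, still (under 0.02 m/s, 0.15 rad/s), five tubes standing in it; bar past 1.15 rad (all of step 2 and z of tube_a_centre in the frame of rack_centre between 0 and 0.03 m and horizontal distance between each of tube_a_centre, tube_b_centre, tube_c_centre, tube_d_centre, tube_e_centre and rack_centre below 0.07 m and z of tube_b_centre in the frame of rack_centre between 0 and 0.03 m and z of tube_c_centre in the frame of rack_centre between 0 and 0.03 m and z of tube_d_centre in the frame of rack_centre between 0 and 0.03 m and z of tube_e_centre in the frame of rack_centre between 0 and 0.03 m and linear speed of rack below 0.02 m/s and angular speed of rack below 0.15 rad/s and contact force between the fingers and rack above 1 N and contact force between rack and shaker below 0.05 N); the arm keeps its last pose, push and grip.
It fails at once if the rack is tipped more than 0.26 rad (angle between rack_centre's own z axis and vertical above 0.26 rad).
It fails at once if a bystander is moved more than 25 mm (distance of any of timer_centre, vial_red_centre, vial_white_centre, beaker_centre, tape_centre, marker_centre from where it was at the start of the episode above 0.025 m).
It also fails if it takes over 48 s, if anything falls off the work surface, if the arm or the gripper's body presses on something with over 40 N, if the wrist force passes 120 N, or if a joint passes its speed limit or range.

## Robot

A 7-joint arm with a two-finger parallel gripper is mounted at the origin on a cart in front of the work surface, level with it; the furniture and walls round the work are solid. World frame = base frame: x ahead of the robot, y to its left, z up, the work surface at z = 0. Lengths are in mm, angles in rad, forces in N, time in s.
With the tool pointing down it reaches from about 400 to 875 mm from the base axis. Payload 6.5 kg.
Tool frame: the origin (TCP) lies midway between the tips of the shut fingers; the grasp point (between the pads) lies 19 mm behind it; z points along the fingers, y is the line along which they close (so a half turn about z gives the same grasp; the last joint's range is limited). The gripper opens to 85 mm and grips with 20 to 120 N. Pads are 22 mm wide; open, the fingers measure 114 mm over their backs; the gripper's body (76 mm by 85 mm) begins 54 mm behind the grasp point. The pads swing forward as they close: fully open they stand 13 mm farther back than shut.
Start: joints at [-1.207, 0.536, -0.004, 1.538, 0.003, 1.067, -0.071], TCP at [270.842, 590.876, 231.29] pointing down, gripper open.
Joint ranges: [-2.7, 2.7], [-0.37, 2.16], [-1.27, 1.26], [0.24, 2.4], [-1.31, 4.45], [0.19, 1.91], [-2.76, 2.76]. Speed limits (rad/s): [2.39, 2.39, 3.14, 3.14, 3.14, 3.14, 3.14].

## Interface

Orientations are given as a rotation vector (axis times angle).
In Python, from plant import ctrl gives the robot as it stands.
- The arm moves only by the tool arm_command, never from a script. Its argument "steps" is a list of rows, each a list of 7 numbers: the closure, from -1 (fully open) to 1 (shut), then the shift along the tool's x, y, z in mm, then the turn, a rotation vector about the tool's x, y, z in degrees. A call has 1 to 12 rows; each row is the pose to reach, as a shift and turn from the pose commanded when the call began, along the tool's axes at that moment; what a row does not reach only later rows make up. A row lasts 1/10 s, in which the tool goes at most 50 mm and 8.59 degrees, less where a joint would pass 70% of its speed; a pose out of reach is approached as far as the arm can. A call with a gripper value outside its range is refused whole. The fingers move at their own pace and stop on an object; "force" is the grip in N (left out, the last holds). Time passes only in rows, so rows that repeat a pose let the fingers close. It gives the time, the measured TCP pose, the force, the opening and the grip force at its end, in the units of the state.
- ctrl.get_state(): the state, without advancing time (a new reading comes with each control period).
- ctrl.snapshot(name): name is "side" or "top"; returns the picture (420x560x3 uint8, red, green, blue); there is no depth.
- ctrl.camera_model(name): a dict with "K" (3x3 intrinsics, pixels), "k1" (the pictures are not rectified: a ray, as slopes to the right and down, at radius r is drawn at 1 + k1 r^2 times it, then the intrinsics apply), "extrinsics" (4x4, takes a point from camera to world coordinates). Camera axes: x right, y down, z forward; pixel columns grow to the right and rows downward; lengths in mm; the calibration is good to about 2 mm. A picture is of the moment at which its call begins. camera_model takes no time and is no camera call.
- ctrl.hand_in(): hands the job in; it is judged then, once.
The state is a dict: "time_s": time; "joint_pos": joint angles; "joint_vel": joint speeds; "effort": joint torques, N m; "tcp_pos": TCP position; "orientation": TCP orientation; "wrist_force": force on the tool from outside, world axes, zero at the start; "moment": the same for the moment, N m; "finger_gap": opening from 0.0 (shut) to 1.0 (fully open); "grasp_force": force on a finger pad.
Only numpy, scipy, OpenCV 4.12 (cv2) and the standard library are available. Lean on these libraries where they do the work, as an engineer would, in place of code of your own. Each camera call takes 0.05 s, during which the arm holds its last target. There are 200 camera calls.

## Working session

There is one attempt and no reset: what is moved stays moved. The work goes in short steps, Python scripts to look and compute and a tool call to move; the robot and the scene stay as the last step left them, time stands still between calls to the robot, and variables do not carry over. Pictures are saved under pics/ and viewed, at most 10 in all, crops included, and the job is handed in when it is done.

Besides the shell and the picture viewer there is one more tool, called after "Request:" as a command line: name --pt "numbers of a row" for each row, then --argument value for the rest. arm_command: Moves the arm, as the interface text tells. Its arguments: {"type":"object","properties":{"steps":{"type":"array","items":{"type":"array","items":{"type":"number"}}},"force":{"type":"number"}},"required":["steps"]}

```bash
mkdir -p pics; ls
python3 - <<'E'
from plant import ctrl
import cv2
for n in("side","top"):
    cv2.imwrite(f"pics/{n}0.png",ctrl.snapshot(n)[:,:,::-1]); m=ctrl.camera_model(n); print(n,m)
print(ctrl.get_state())
E
```

```text
pics
side {'K': array([[464.19050023,   0.        , 280.85885783],
       [  0.        , 464.19050023, 209.81092318],
       [  0.        ,   0.        ,   1.        ]]), 'k1': 0.04804711003625759, 'extrinsics': array([[ 8.51389717e-01, -3.09558651e-01,  4.23448924e-01,
         6.60813513e+01],
       [-5.24440661e-01, -4.87166591e-01,  6.98305596e-01,
        -7.97033106e+02],
       [-9.87636934e-03, -8.16604037e-01, -5.77113770e-01,
         7.61807613e+02],
       [ 0.00000000e+00,  0.00000000e+00,  0.00000000e+00,
         1.00000000e+00]])}
top {'K': array([[544.78607723,   0.        , 274.12331771],
       [  0.        , 544.78607723, 208.25009097],
       [  0.        ,   0.        ,   1.        ]]), 'k1': -0.03225105133141603, 'extrinsics': array([[ 3.27351176e-04, -9.99120393e-01,  4.19324807e-02,
         4.55930232e+02],
       [-9.99886447e-01, -9.58784290e-04, -1.50391039e-02,
         3.21739285e+00],
       [ 1.50660796e-02, -4.19227960e-02, -9.99007253e-01,
         1.43571460e+03],
       [ 0.00000000e+00,  0.00000000e+00,  0.00000000e+00,
         1.00000000e+00]])}
{'time_s': 0.1, 'joint_pos': array([-1.20720218,  0.53711507, -0.00442695,  1.53872606,  0.00257184,
        1.06730967, -0.07121076]), 'joint_vel': array([ 4.28417004e-04, -1.92257466e-04, -1.19971307e-03, -1.95182718e-03,
       -9.42718025e-04,  8.22505254e-05, -9.69595809e-04]), 'effort': array([ 3.11400996e-03, -5.84558058e+01,  1.05228525e+00, -2.59777272e+01,
        1.26819426e-02,  4.54978959e-03,  3.44509488e-05]), 'tcp_pos': array([270.62589366, 590.37852099, 230.50363742]), 'orientation': array([-6.69827098e-01, -3.06911139e+00,  2.41001266e-03]), 'wrist_force': array([0.45733991, 0.4210497 , 0.31694899]), 'moment': array([-0.00238117, -0.00949005,  0.00897496]), 'grasp_force': 0.0, 'finger_gap': 0.9994909063881815}
```

View pics/side0.png

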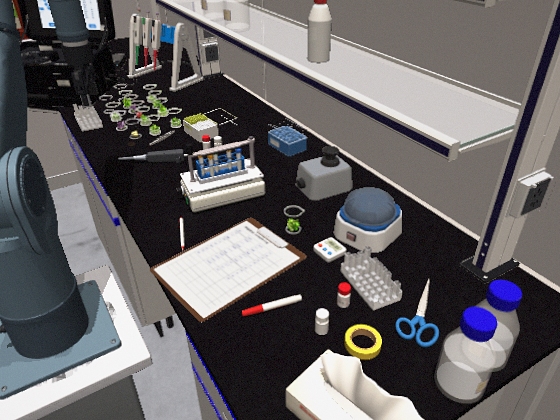

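View pics/top0.png

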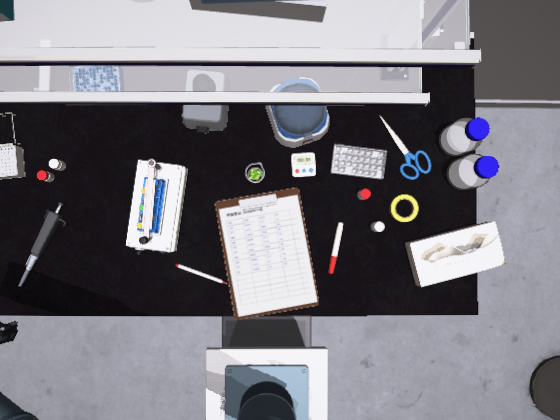

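Overview: the shaker with the rack is at about (156,205) in the top view and (222,180) in the side view. I'll zoom in on both.

Run:
```python
import cv2,numpy as np
a=cv2.imread("pics/top0.png")[145:265,105:205]; b=cv2.imread("pics/side0.png")[125:215,170:275]
a=cv2.resize(a,None,fx=5,fy=5,interpolation=2)[:, :400+100]; b=cv2.resize(b,None,fx=7,fy=6.6,interpolation=2)
cv2.imwrite("pics/topz.png",a); cv2.imwrite("pics/sidez.png",b)
```

```text
(no output)
```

View pics/topz.png

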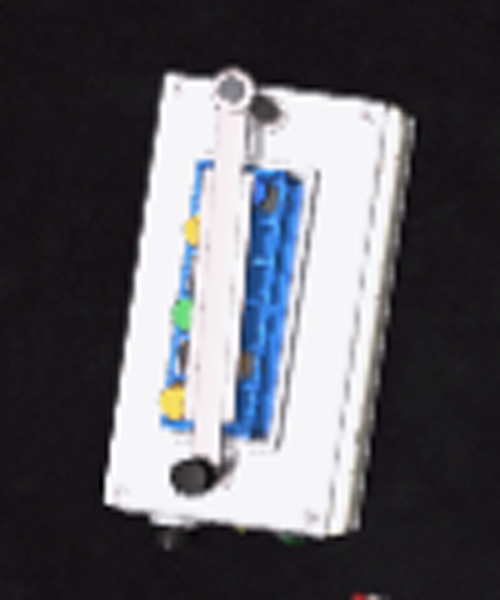

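View pics/sidez.png

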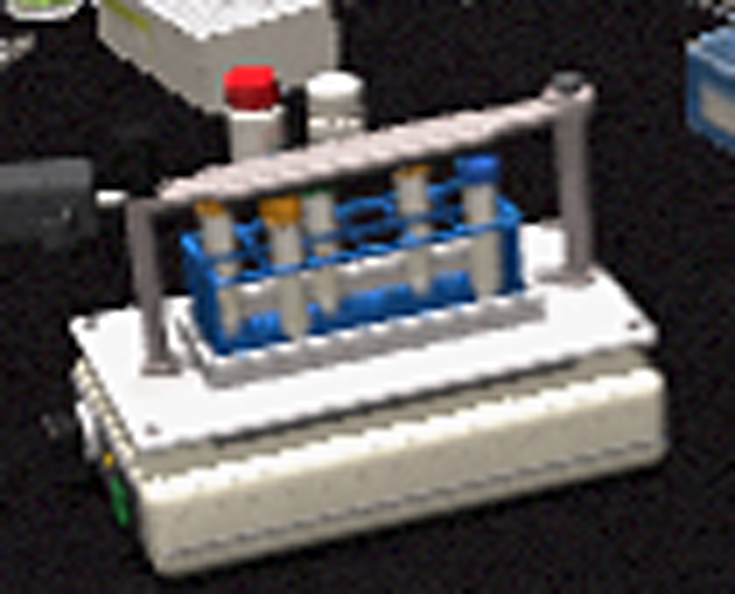

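Top zoom: pivot cap at (233,88), knob at (190,476) and platform screws at (177,87), (368,115), (120,492), (310,517). Side zoom: screws at (90,325), (153,430), (637,325) and pivot top at (572,85). Turning these into positions.

```bash
cat > h.py <<'E'
import numpy as np,cv2
from plant import ctrl
def atz(n,uv,z):
    m=ctrl.camera_model(n);E=m["extrinsics"]
    k=np.array([m["k1"],0,0,0.])
    p=cv2.undistortPoints(np.array(uv,float).reshape(-1,1,2),m["K"],k).reshape(-1,2)
    d=np.c_[p,np.ones(len(p))]@E[:3,:3].T
    t=(z-E[2,3])/d[:,2]
    return E[:3,3]+t[:,None]*d
T=lambda a:np.array(a,float)/5+[105,145]-.4
S=lambda a:np.array(a,float)/[7,6.6]+[170,125]-.4
E
python3 - <<'E'
from h import *
np.set_printoptions(precision=1,suppress=True)
s=atz("top",T([(177,87),(368,115),(120,492),(310,517)]),72);print("scr",s,s.mean(0))
for a,b in((0,2),(1,3),(2,0)):
  d=s[a]-s[b];print(np.degrees(np.arctan2(d[1],d[0])),np.linalg.norm(d))
s2=atz("side",S([(153,430),(637,325),(90,325)]),72);print("side scr BL? ",s2)
p=atz("top",T([(233,88)]),163)[0];k=atz("top",T([(190,476)]),178)[0];print("piv",p,"knob",k,np.linalg.norm((p-k)[:2]),np.degrees(np.arctan2(*(p-k)[1::-1])))
print("piv side",atz("side",S([(572,83)]),163))
print("lipR",atz("top",T([(318,170),(275,450),(157,433)]),86))
print("lip side",atz("side",S([(215,362),(545,293)]),86))
print("rack TR,BR", atz("top",T([(300,172),(265,437),(163,425),(198,162)]),120))
E
```

```text
scr [[629.1 319.5  72. ]
 [615.1 223.5  72. ]
 [426.  345.8  72. ]
 [413.7 250.9  72. ]] [521.  284.9  72. ]
-7.371061460316009 204.72543753914974
-7.739652025573078 203.22535627828896
172.628938539684 204.72543753914974
side scr BL?  [[415.  250.6  72. ]
 [617.3 222.6  72. ]
 [426.3 344.1  72. ]]
piv [617.1 272.2 163. ] knob [435.8 287.  178. ] 181.92874642136158 -4.678168402955708
piv side [[623.3 280.5 163. ]]
lipR [[586.  245.8  86. ]
 [447.1 265.9  86. ]
 [455.5 324.3  86. ]]
lip side [[449.5 265.7  86. ]
 [587.6 246.   86. ]]
rack TR,BR [[581.7 248.4 120. ]
 [453.6 264.1 120. ]
 [459.4 313.3 120. ]
 [586.5 297.8 120. ]]
```

Both views agree. The tray is at about (521, 285), shaker yaw is about -7.55° and the bar sits at about 0.05 rad. I'll move to the +y side of the knob with the fingers shut and the tool turned to line up with the shaker.

Request:
arm_command --pt "1 -66 -42 0 0 0 -4" --pt "1 -110 -70 0 0 0 -8" --pt "1 -154 -98 0 0 0 -12" --pt "1 -198 -127 0 0 0 -17" --pt "1 -235 -151 0 0 0 -17" --pt "1 -265 -170 0 0 0 -17" --pt "1 -265 -170 0 0 0 -17" --pt "1 -265 -170 0 0 0 -17" --pt "1 -265 -170 0 0 0 -17" --pt "1 -265 -170 0 0 0 -17" --pt "1 -265 -170 0 0 0 -17" --pt "1 -265 -170 0 0 0 -17"

```text
time_s: 1.3
tcp_pos: [440.1, 327.1, 231.2]
orientation: [-0.205, -3.135, -0.0]
wrist_force: [-0.4, -0.5, 0.5]
finger_gap: 0.0
grasp_force: 0.0
```

Request:
arm_command --pt "1 0 0 40 0 0 0" --pt "1 0 0 79 0 0 0" --pt "1 0 0 79 0 0 0" --pt "1 0 0 79 0 0 0" --pt "1 0 -10 79 0 0 0" --pt "1 0 -20 79 0 0 0" --pt "1 -1 -31 79 0 0 0" --pt "1 -2 -49 79 0 0 0" --pt "1 -4 -67 79 0 0 0" --pt "1 -9 -84 79 0 0 0" --pt "1 -15 -101 79 0 0 0"

```text
time_s: 2.4
tcp_pos: [442.2, 221.5, 152.7]
orientation: [0.211, 3.134, -0.001]
wrist_force: [0.4, -0.5, 0.7]
finger_gap: 0.003
grasp_force: 0.2
```

Request:
arm_command --pt "1 -8 -17 0 0 0 0" --pt "1 -17 -32 0 0 0 0" --pt "1 -28 -47 0 0 0 0" --pt "1 -41 -60 0 0 0 0" --pt "1 -54 -72 0 0 0 0" --pt "1 -69 -82 0 0 0 0" --pt "1 -85 -91 0 0 0 0" --pt "1 -101 -99 0 0 0 0" --pt "1 -118 -104 0 0 0 0" --pt "1 -136 -108 0 0 0 0" --pt "1 -136 -108 0 0 0 0" --pt "1 -136 -108 0 0 0 0"

```text
time_s: 3.6
tcp_pos: [561.9, 97.4, 152.2]
orientation: [-0.211, -3.133, 0.001]
wrist_force: [-0.8, 0.1, 0.7]
finger_gap: 0.001
grasp_force: 0.0
```

Run:
```python
from h import *
a=ctrl.snapshot("top")[135:265,100:260,::-1]; b=ctrl.snapshot("side")[110:240,160:320,::-1]
cv2.imwrite("pics/c.png",cv2.resize(np.hstack([a,b]),None,fx=2.5,fy=2.5,interpolation=2))
```

```text
(no output)
```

View pics/c.png

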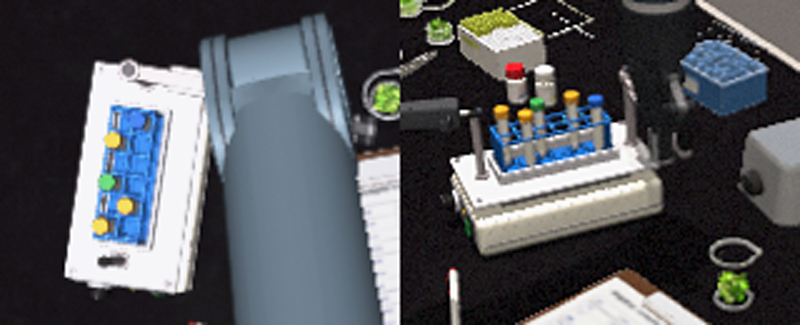

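The bar is swung well aside, to about 1.5 rad. The rack is still seated, with all five tubes in it. Next I'll rise and move over the tray with the fingers open.

Request:
arm_command --pt "1 8 0 -10 0 0 0" --pt "1 12 0 -50 0 0 0" --pt "0 20 20 -70 0 0 0" --pt "-1 32 60 -70 0 0 0" --pt "-1 45 100 -70 0 0 0" --pt "-1 55 140 -70 0 0 0" --pt "-1 65 180 -70 0 0 0" --pt "-1 65 180 -70 0 0 0" --pt "-1 65 180 -70 0 0 0" --pt "-1 65 180 -70 0 0 0" --pt "-1 65 180 -70 0 0 0" --pt "-1 65 180 -70 0 0 0"

```text
time_s: 4.9
tcp_pos: [522.6, 284.5, 222.5]
orientation: [0.212, 3.134, -0.001]
wrist_force: [-0.1, -0.7, -0.6]
finger_gap: 1.002
grasp_force: 0.0
```

Request:
arm_command --pt "-1 2 0 40 0 0 0" --pt "-1 2 0 70 0 0 0" --pt "-1 2 0 95 0 0 0" --pt "-1 2 0 115 0 0 0" --pt "-1 2 0 128 0 0 0" --pt "-1 2 0 128 0 0 0" --pt "-1 2 0 128 0 0 0" --pt "-1 2 0 128 0 0 0"

```text
time_s: 5.7
tcp_pos: [521.2, 286.5, 95.6]
orientation: [0.209, 3.133, 0.002]
wrist_force: [-0.3, -0.1, -0.0]
finger_gap: 0.995
grasp_force: 0.0
```

Run:
```python
from h import *
b=ctrl.snapshot("side")[120:220,170:280,::-1]
cv2.imwrite("pics/d.png",cv2.resize(b,None,fx=6,fy=6,interpolation=2))
```

```text
(no output)
```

View pics/d.png

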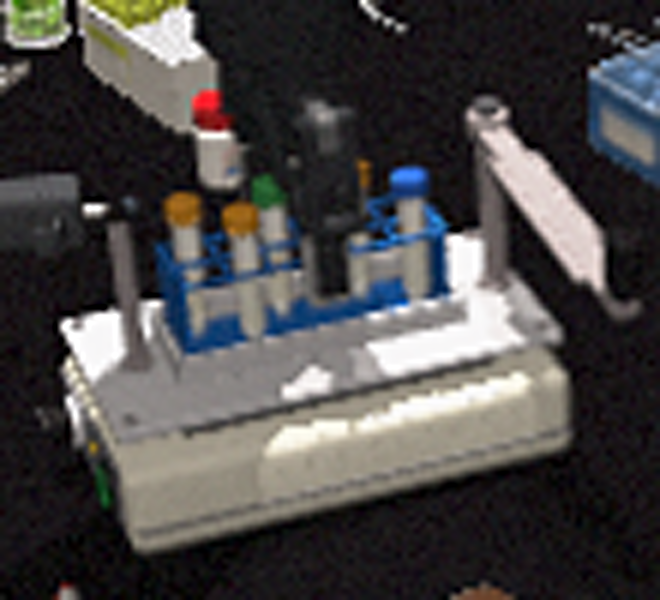

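The near finger, at (330,250), stands half-way along the rack with its tip below the top frame. The bar is clear. Closing.

Request:
arm_command --pt "1 0 0 0 0 0 0" --pt "1 0 0 0 0 0 0" --pt "1 0 0 0 0 0 0" --pt "1 0 0 0 0 0 0" --pt "1 0 0 0 0 0 0" --pt "1 0 0 0 0 0 0" --pt "1 0 0 0 0 0 0" --pt "1 0 0 0 0 0 0" --force 50

```text
time_s: 6.55
tcp_pos: [520.5, 285.9, 94.8]
orientation: [0.209, 3.134, -0.0]
wrist_force: [-1.5, -1.8, 5.1]
finger_gap: 0.496
grasp_force: 49.9
```

Opening 0.496 is about 42–44 mm, so the rack is gripped. Lifting gently to about 100 mm.

Request:
arm_command --pt "1 0 0 -3 0 0 0" --pt "1 0 0 -8 0 0 0" --pt "1 0 0 -15 0 0 0" --pt "1 0 0 -24 0 0 0" --pt "1 0 0 -34 0 0 0" --pt "1 0 0 -45 0 0 0" --pt "1 0 0 -56 0 0 0" --pt "1 0 0 -67 0 0 0" --pt "1 0 0 -78 0 0 0" --pt "1 0 0 -88 0 0 0" --pt "1 0 0 -95 0 0 0" --pt "1 0 0 -99 0 0 0"

```text
time_s: 7.75
tcp_pos: [520.5, 286.2, 194.1]
orientation: [0.209, 3.134, 0.001]
wrist_force: [0.6, -0.5, -1.5]
finger_gap: 0.498
grasp_force: 50.8
```

Request:
arm_command --pt "1 0 0 -1 0 0 0" --pt "1 0 0 -1 0 0 0" --pt "1 0 0 -1 0 0 0" --pt "1 0 0 -1 0 0 0" --pt "1 0 0 -1 0 0 0" --pt "1 0 0 -1 0 0 0" --pt "1 0 0 -1 0 0 0" --pt "1 0 0 -1 0 0 0"

```text
time_s: 8.55
tcp_pos: [520.3, 286.0, 194.3]
orientation: [-0.209, -3.135, 0.0]
wrist_force: [0.3, -0.1, -1.5]
finger_gap: 0.499
grasp_force: 50.8
```

Run:
```python
from h import *
b=ctrl.snapshot("side")[90:220,165:285,::-1]
cv2.imwrite("pics/e.png",cv2.resize(b,None,fx=4.5,fy=4.5,interpolation=2))
```

```text
(no output)
```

View pics/e.png

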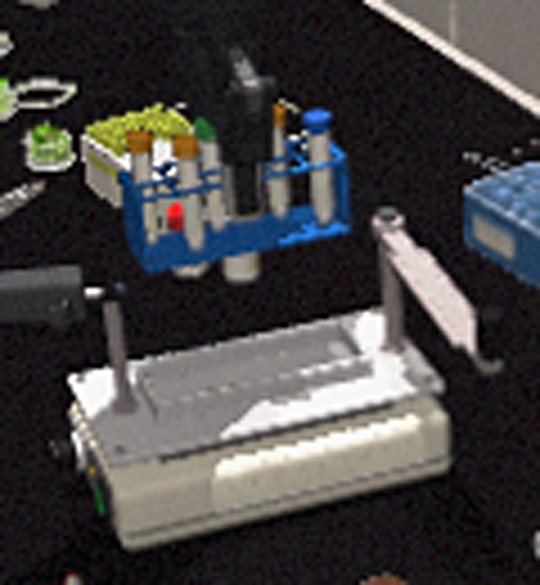

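The rack is lifted with all five tubes in it, and its front bottom edge runs (150,270) to (348,232). I'll check tilt against the predicted projection.

Run:
```python
from h import *
m=ctrl.camera_model("side");E=np.linalg.inv(m["extrinsics"]);c,s=.9913,.1314
for pit in(-.1,-.05,0,.05,.1):
  P=[]
  for x in(-65,65):
    for y,z in((-22,172),(-22,220)): P.append([521+c*x+s*y,285-s*x+c*y,z+pit*x])
  q=cv2.projectPoints(np.array(P),cv2.Rodrigues(E[:3,:3])[0],E[:3,3],m["K"],np.array([m["k1"],0,0,0.]))[0].reshape(-1,2)
  print(pit,np.round((q-[165,90]+.4)*4.5).tolist())
```

```text
-0.1 [[146.0, 265.0], [136.0, 191.0], [352.0, 242.0], [348.0, 171.0]]
-0.05 [[146.0, 270.0], [137.0, 196.0], [352.0, 237.0], [347.0, 166.0]]
0 [[147.0, 275.0], [138.0, 201.0], [352.0, 233.0], [347.0, 161.0]]
0.05 [[148.0, 280.0], [138.0, 207.0], [351.0, 228.0], [347.0, 156.0]]
0.1 [[148.0, 284.0], [139.0, 212.0], [351.0, 223.0], [346.0, 151.0]]
```

The picture matches a tilt of about 0.02–0.03 rad, well under the 0.1 limit, and position and height are right. Handing in.

```bash
python3 -c "
from plant import ctrl
print(ctrl.hand_in())"
```

```text
the job is handed in; nothing more can be done
None
```

The bar is swung aside to about 1.5 rad, and the rack is held nearly level (tilt about 0.02–0.03 rad) some 10 cm above its tray with all five tubes standing; I handed it in at about 9 s, no verdict came back, and I did not re-check the other bench items, though the arm met no unexpected force.

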